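# Clamp the sample box on the bench shaker

### The arm

A 6-joint arm with a two-finger parallel gripper is mounted at the origin on the work surface. World frame = base frame: x ahead of the robot, y to its left, z up, the work surface at z = 0. Lengths are in m, angles in rad, forces in N, time in s.
With the tool pointing down it reaches from about 0.35 to 0.975 m from the base axis. Payload 4.9 kg.
Tool frame: the origin (TCP) lies on the centre line of the jaws, within the pads' length; the fingertips stand 11 mm ahead of it and the grasp point (between the pads) lies 8 mm behind it (manip.finger_overhang is the distance from the TCP to the fingertips, in m); y points along the fingers, z is the direction in which the jaws open and shut, and the axes are right-handed (so a half turn about y gives the same grasp; the last joint's range is limited). The gripper opens to 85 mm and grips with 20 to 120 N. Pads are 22 mm wide; open, the fingers measure 114 mm over their backs; the gripper's body (76 mm by 85 mm) begins 54 mm behind the grasp point. The pads swing forward as they close: fully open they stand 13 mm farther back than shut.
Start: joints at [1.033, 0.053, 1.613, -0, 1.476, -0.119], TCP at [0.254, 0.571, 0.211] pointing down, gripper open.
Joint ranges: [-3.01, 3.01], [-1.01, 2.22], [0.06, 2.58], [-1.02, 4.17], [0.09, 2.62], [-3.14, 3.14]. Speed limits (rad/s): [2.57, 2.57, 3.14, 3.14, 3.14, 3.14].

### API

Orientations are given as a unit quaternion [w, x, y, z].
In Python, from plant import readout, cams, workorder, manip gives the robot as it stands.
- The arm moves only by the tool play_rows, never from a script. Its arguments are lists of equal length, an entry for each row: "slide": the shift along the tool's x, y, z in cm, a list of three; "yaw": the turn about the tool's y in degrees; "grip": the closure, from -1 (fully open) to 1 (shut), so that 0 is half open. In form: {"slide": [[x, y, z], ...], "yaw": [yaw, ...], "grip": [grip, ...]}. A call has 1 to 12 rows; each row shifts and turns the commanded pose from where the row before left it, along the tool's axes as they then stand; what a row does not reach is not made up. A row lasts 1/10 s, in which the tool goes at most 50 mm and 8.59 degrees, less where a joint would pass 70% of its speed; a pose out of reach is approached as far as the arm can. A call with a gripper value outside its range is refused whole. The fingers move at their own pace and stop on an object; the grip force is fixed at half the most. Time passes only in rows, so rows that do not move let the fingers close. It gives the time, the measured TCP pose, the force and the opening at its end, in the units of the state.
- readout.state(): the state, without advancing time (a new reading comes with each control period).
- cams.grab_frame(name): name is "scene" or "top" or "wrist"; returns a dict with "image" (480x640x3 uint8, red, green, blue), "mtx" (3x3 intrinsics, pixels), "R" (3x3) and "t" (3): a world point X has camera coordinates R X + t; the wrist camera has in their place "mount" (4x4, takes a point from camera to tool coordinates, whose origin is the TCP and whose axes are the tool frame's). Camera axes: x right, y down, z forward; pixel columns grow to the right and rows downward; lengths in m; the calibration is good to about 2 mm. A picture is of the moment at which its call begins: read the wrist's pose just before it. There is no depth.
- workorder.job_done(): hands the job in, once; it reports no verdict.
The state is a dict: "time": time; "joint_pos": joint angles; "joint_vel": joint speeds; "joint_efforts": joint torques, N m; "tool_pos": TCP position; "tool_rot": TCP orientation; "contact_force": force on the tool from outside, world axes, zero at the start; "ft_torque": the same for the moment, N m; "gripper_width": opening from 0.0 (shut) to 1.0 (fully open).
Only numpy, scipy, OpenCV 4.12 (cv2) and the standard library are available. Lean on these libraries where they do the work, as an engineer would, in place of code of your own. Each camera call takes 0.05 s, during which the arm holds its last target.

### The job

Secure the sample box on the bench shaker: with the fingers shut, push the steel hold-down strap round over the box with the outside of a finger until its end is fully home under the cam in the catch, and only then push the black cam lever all the way down. Grip or lift nothing: never take the strap's tab or the lever between the fingers. Leave the box sitting in its place, don't disturb the other things on the bench, and finish clear of everything.

Things in the scene. Friction and masses are not known exactly. Their poses are not given: they have to be found in the camera images.
- shaker: Fixed white bench shaker, 270 (x) by 250 (y) by 60 mm, with an aluminium platform 220 (x) by 250 (y) mm whose top is 70 mm above the bench. Origin at the centre of its underside on the bench, z up. Its +y side carries the strap's pivot post, its -y side the catch tower with the cam lever; its -x side (control panel) faces the robot, turned by a varying yaw.
- strap_pivot (a point): Point on the shaker on the strap's vertical pivot axis, at the height of the strap's upper face (shaker frame 0, 85, 133 mm). A bolt head stands up 7 mm here. Axes as the shaker's.
- tab (a point): Centre of the strap's upright tab: a steel plate 30 mm long along the strap, 8 mm thick, rising 36 mm above the strap's upper face, centred 100 mm from the pivot axis; the point is 17.5 mm above the strap's upper face and 18.5 mm below the tab's top. It moves with the strap: its x axis points along the strap towards the pivot, z up, and +y is the face to push on (closing moves the tab towards its own -y).
- strap_end (a point): Point on the upper face of the strap, 185 mm from the pivot and 5 mm from its free end. The strap is a flat steel bar 24 mm wide and 10 mm thick, its underside 3 mm above the box lid. Closed, this point lies on catch. Axes as tab.
- catch (a point): Point on the shaker where the strap's end comes to lie when fully home, under the cam (shaker frame 0, -100, 133 mm). A tower 44 mm wide in x stands behind it (y -114 to -124 mm), with two cheeks on top, 31 mm apart over all, up to 160 mm above the bench. Axes as the shaker's.
- strap (a joint): Angle of the strap about its vertical pivot, rad. 0: swung open, pointing along the shaker's -x. Grows anticlockwise seen from above to 1.571 (stop): across the box, pointing along the shaker's -y, end home in the catch. Starts between 0 and 0.45. Turns easily (about 1 N at the tab) and stays where it is left.
- lever_axle (a point): Middle of the cam lever's horizontal axle on the catch tower (shaker frame 0, -100, 147 mm; the axle runs along the shaker's x). Axes as the shaker's.
- lever_pad (a point): Centre of the upper face of the black cam lever's thumb pad, 66 mm from the axle; pad 30 mm wide (shaker x), 26 mm long, 8 mm thick; the lever is 79 mm long from the axle. Moves with the lever: its -y axis points from the axle out to the lever's end, +z is the normal of the upper face, the one to push.
- cam_lever (a joint): Angle of the cam lever, rad. 0: up, raised 66 degrees from level and pointing up and out over the shaker's -y side. Grows as it is pushed down and outwards to 1.15 (stop): lying level, out along the shaker's -y, clear of the bench. Starts between 0 and 0.15. Needs about 4 N at the pad throughout and stays where it is left.
- box_center (a point): Centre of the loose sample box with a clear lid over capped tubes, 132 (x) by 112 (y) by 50 mm, 250 to 500 g, standing on the platform inside four low fences. Site is 25 mm above its underside; z up. Its lid is 120 mm above the bench.
- bottle_center (a point): Bystander: centre of a loose white plastic bottle with a white cap, 54 mm in diameter, 125 mm tall, standing on the bench near the shaker.
- cup_center (a point): Bystander: centre of a loose specimen jar with a lid, 60 mm in diameter, 65 mm tall, standing on the bench near the shaker.
- rack_center (a point): Bystander: point on the middle of a loose white tube rack, 27.5 mm above its underside; 100 by 50 by 55 mm, its capped tubes reaching 88 mm above the bench.

How it is judged:
By the outcome, as a careful person would: the job done as asked, in the order asked, and still so for the second after the job is handed in, with the robot touching nothing.
It also fails if it takes over 51 s, if anything falls off the work surface, if the arm or the gripper's body presses on something with over 40 N, if the wrist force passes 120 N, or if a joint passes its speed limit or range.

## Working session

There is one attempt and no reset: what is moved stays moved. The work goes in short steps, Python scripts to look and compute and a tool call to move; the robot and the scene stay as the last step left them, time stands still between calls to the robot, and variables do not carry over. Pictures are saved under pics/ and viewed, and the job is handed in when it is done.

Besides the shell and the picture viewer there is one more tool, called after "Request:" as name(argument=value, ...), one argument or row to a line, values as JSON. play_rows: Moves the arm, as the interface text tells. Its arguments: {"type":"object","properties":{"slide":{"type":"array","items":{"type":"array","items":{"type":"number"}}},"yaw":{"type":"array","items":{"type":"number"}},"grip":{"type":"array","items":{"type":"number"}}},"required":["slide","yaw","grip"]}

```bash
ls; mkdir -p pics
python3 - <<'E'
from plant import readout,cams,manip
import cv2
s=readout.state();print(s)
print([ (a,getattr(manip,a)) for a in dir(manip) if a[0]!='_'])
for n in ["scene","top","wrist"]:
    f=cams.grab_frame(n);cv2.imwrite(f"pics/{n}0.png",f["image"][:,:,::-1])
    print(n,f["mtx"],f.get("R"),f.get("t"),f.get("mount"))
E
```

```text
pics
{'time': 0.0, 'joint_pos': array([ 1.03298934e+00,  5.33728013e-02,  1.61430462e+00, -1.92157463e-05,
        1.47595923e+00, -1.18985466e-01]), 'joint_vel': array([ 2.33693043e-04,  5.83114493e-04, -2.47954406e-03,  5.79094057e-05,
        1.80629701e-04,  1.12329046e-03]), 'joint_efforts': array([-5.69177719e-04, -3.93696892e+01, -3.70165873e+01, -2.01652301e-04,
        7.22744400e-03,  6.05539459e-07]), 'tool_pos': array([0.25383434, 0.57041228, 0.20954681]), 'tool_rot': array([-0.69097258,  0.69234503, -0.14722184,  0.14676849]), 'contact_force': array([0.07638884, 0.43446613, 0.21158272]), 'ft_torque': array([-0.01947756, -0.01871133,  0.02937093]), 'gripper_width': 0.9995019010484579}
[('IKError', <class 'plant.IKError'>), ('finger_overhang', 0.011)]
scene [[514.74859007   0.         320.48317937]
 [  0.         514.74859007 250.79113294]
 [  0.           0.           1.        ]] [[-0.67858689  0.73450322  0.0049851 ]
 [ 0.4476653   0.41894707 -0.78998679]
 [-0.58233633 -0.53384303 -0.61310359]] [ 0.34782052 -0.15078939  1.39583283] None
top [[614.32551642   0.         317.70044828]
 [  0.         614.32551642 239.27674073]
 [  0.           0.           1.        ]] [[-0.05208972 -0.99862286  0.00624835]
 [-0.9762488   0.04960308 -0.21089763]
 [ 0.21029726 -0.01708555 -0.97748818]] [0.06566273 0.60589805 1.23534192] None
wrist [[397.95572527   0.         325.05875927]
 [  0.         397.95572527 240.57033425]
 [  0.           0.           1.        ]] None None [[ 5.51558156e-04  9.59835144e-01  2.80564060e-01 -7.15116525e-02]
 [ 1.39292877e-04 -2.80564174e-01  9.59835259e-01 -1.63301855e-01]
 [ 9.99999838e-01 -4.90324391e-04 -2.88445657e-04  7.27393378e-04]
 [ 0.00000000e+00  0.00000000e+00  0.00000000e+00  1.00000000e+00]]
```

View pics/top0.png

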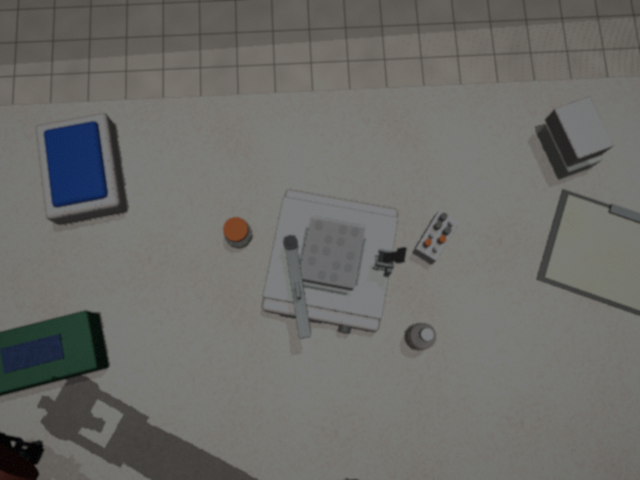

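View pics/scene0.png

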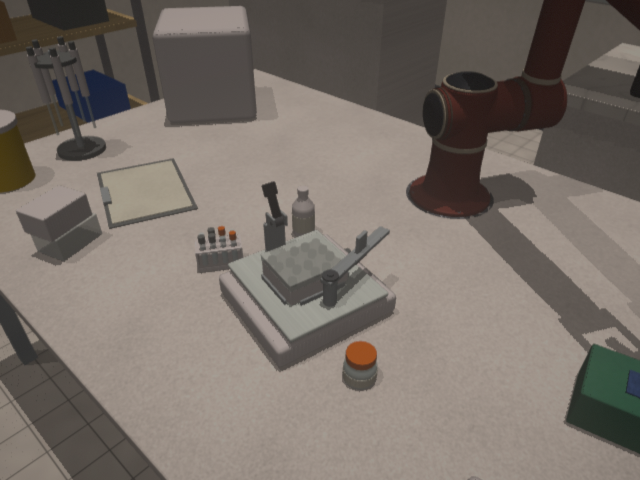

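View pics/wrist0.png

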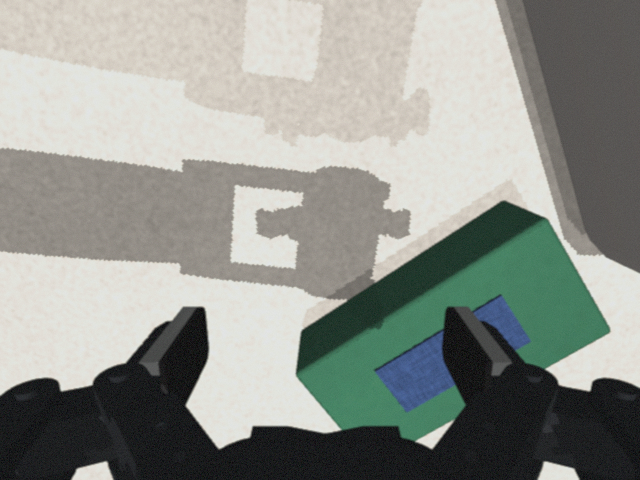

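The top view shows the shaker near (330,260), with the strap pivot at (291,242), the strap end at (304,335) and the lever at (400,255). The bottle is at (421,336), the jar at (236,232) and the rack at (433,237). I'll zoom in next.

Run:
```python
import cv2,numpy as np
t=cv2.imread("pics/top0.png")[170:370,210:470]
cv2.imwrite("pics/topz.png",cv2.resize(np.clip(t.astype(float)*1.7,0,255).astype(np.uint8),None,fx=3,fy=3,interpolation=cv2.INTER_CUBIC))
t=cv2.imread("pics/scene0.png")[170:400,180:420]
cv2.imwrite("pics/scenez.png",cv2.resize(np.clip(t.astype(float)*1.3,0,255).astype(np.uint8),None,fx=2.6,fy=2.6,interpolation=cv2.INTER_CUBIC))
```

```text
(no output)
```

View pics/topz.png

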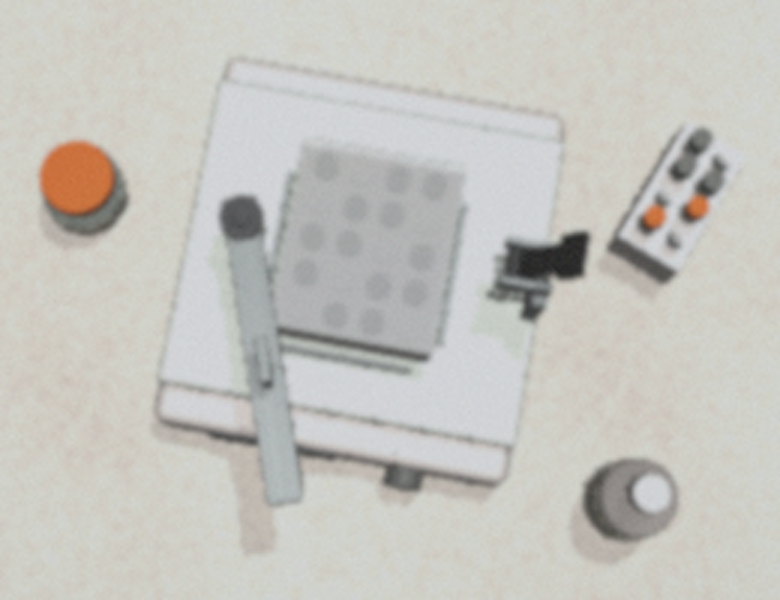

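View pics/scenez.png

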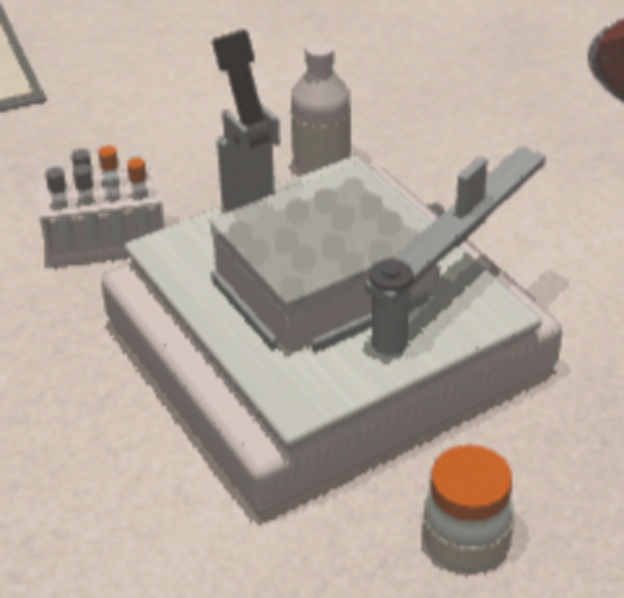

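```bash
cat > h.py <<'E'
import numpy as np,cv2
C={'top':(np.array([[614.32551642,0,317.70044828],[0,614.32551642,239.27674073],[0,0,1]]),np.array([[-0.05208972,-0.99862286,0.00624835],[-0.9762488,0.04960308,-0.21089763],[0.21029726,-0.01708555,-0.97748818]]),np.array([0.06566273,0.60589805,1.23534192])),
'scene':(np.array([[514.74859007,0,320.48317937],[0,514.74859007,250.79113294],[0,0,1]]),np.array([[-0.67858689,0.73450322,0.0049851],[0.4476653,0.41894707,-0.78998679],[-0.58233633,-0.53384303,-0.61310359]]),np.array([0.34782052,-0.15078939,1.39583283]))}
def ray(c,p):
    K,R,t=C[c]; return -R.T@t, R.T@np.linalg.solve(K,[p[0],p[1],1])
def onz(c,p,z):
    o,d=ray(c,p); return o+d*(z-o[2])/d[2]
def proj(c,X):
    K,R,t=C[c]; q=K@(R@np.asarray(X)+t); return q[:2]/q[2]
def tri(p,q):
    o1,d1=ray('top',p);o2,d2=ray('scene',q)
    s=np.linalg.lstsq(np.c_[d1,-d2],o2-o1,rcond=None)[0]
    a,b=o1+s[0]*d1,o2+s[1]*d2; return (a+b)/2,np.linalg.norm(a-b)
zt=lambda u,v:(210+(u+.5)/3-.5,170+(v+.5)/3-.5)
zs=lambda u,v:(180+(u+.5)/2.6-.5,170+(v+.5)/2.6-.5)
E
python3 - <<'E'
from h import *
np.set_printoptions(precision=4,suppress=True)
print('pivot',onz('top',zt(241,216),.14),onz('scene',zs(391,273),.14),tri(zt(241,216),zs(391,273)))
pl=np.array([onz('top',zt(*p),.07) for p in [(221,80),(560,140),(512,445),(162,380)]])
print(pl,pl.mean(0),[np.linalg.norm(pl[i]-pl[i-1]) for i in range(4)])
for a,b in [(0,3),(1,2)]:
    d=pl[a]-pl[b];print('yaw x',np.degrees(np.arctan2(d[1],d[0])))
for a,b in [(0,1),(3,2)]:
    d=pl[a]-pl[b];print('yaw y',np.degrees(np.arctan2(-d[0],d[1])))
ps=np.array([onz('scene',zs(*p),.07) for p in [(127,244),(291,442),(541,325),(360,158)]]);print('scene pl',ps)
bx=np.array([onz('top',zt(*p),.12) for p in [(303,143),(463,172),(428,355),(277,325)]])
print('box',bx.mean(0),[np.linalg.norm(bx[i]-bx[i-1]) for i in range(4)])
e=np.array([onz('top',zt(*p),.133) for p in [(268,503),(300,499)]]);print('end',e,e.mean(0))
print('end scene',onz('scene',zs(541,157),.133))
for n,c,p,z in [('cup','top',zt(77,178),.065),('cup','scene',zs(471,482),.065),('bottle','top',zt(652,493),.125),('bottle','scene',zs(320,50),.125)]: print(n,onz(c,p,z))
for p in [(687,124),(742,152),(665,281),(611,244)]: print('rack',onz('top',zt(*p),.055))
E
```

```text
pivot [0.5902 0.091  0.14  ] [0.5906 0.0944 0.14  ] (array([0.5897, 0.092 , 0.1384]), np.float64(0.0024660297446998415))
[[ 0.7048  0.103   0.07  ]
 [ 0.6486 -0.135   0.07  ]
 [ 0.4358 -0.0852  0.07  ]
 [ 0.4926  0.1522  0.07  ]] [0.5705 0.0088 0.07  ] [np.float64(0.21779191586853058), np.float64(0.24453573415060603), np.float64(0.21856275817213244), np.float64(0.244060216134326)]
yaw x -13.047057000955753
yaw x -13.172868354374122
yaw y -13.283629394465263
yaw y -13.46493323655258
scene pl [[ 0.644  -0.1342  0.07  ]
 [ 0.7023  0.1071  0.07  ]
 [ 0.4974  0.1596  0.07  ]
 [ 0.4343 -0.0798  0.07  ]]
box [0.5683 0.0075 0.12  ] [np.float64(0.12599855486337228), np.float64(0.1103095602854798), np.float64(0.12726972196216396), np.float64(0.10222245821400788)]
end [[0.4018 0.0819 0.133 ]
 [0.4032 0.0611 0.133 ]] [0.4025 0.0715 0.133 ]
end scene [0.4021 0.0815 0.133 ]
cup [0.6395 0.2077 0.065 ]
cup [0.644  0.2136 0.065 ]
bottle [ 0.3957 -0.1678  0.125 ]
bottle [ 0.3953 -0.1643  0.125 ]
rack [ 0.6595 -0.2294  0.055 ]
rack [ 0.6369 -0.2669  0.055 ]
rack [ 0.5463 -0.2032  0.055 ]
rack [ 0.5747 -0.1674  0.055 ]
```

```bash
cat >> h.py <<'E'
np.set_printoptions(precision=4,suppress=True)
from scipy.spatial.transform import Rotation as Ro
YAW=np.radians(-13.3); XS=np.array([np.cos(YAW),np.sin(YAW)]); YS=np.array([-np.sin(YAW),np.cos(YAW)]); CEN=np.array([.570,.0105])
def sh(x,y,z): return np.r_[CEN+x*XS+y*YS,z]
def toS(p): d=np.asarray(p)[:2]-CEN; return np.r_[d@XS,d@YS,p[2]]
def tool(s):
    q=s['tool_rot']; R=Ro.from_quat([q[1],q[2],q[3],q[0]]).as_matrix(); return s['tool_pos'],R
def strap(th): # strap joint angle -> tab xy, push dir
    a=YAW+np.pi+th; d=np.array([np.cos(a),np.sin(a)]); n=np.array([-d[1],d[0]])
    return sh(0,.085,.15)[:2]+.1*d,d,n
def go(s,target):
    p,R=tool(s); return 100*R.T@(np.asarray(target)-p)
def head(R): return np.degrees(np.arctan2(R[1,2],R[0,2]))
E
python3 - <<'E'
from h import *
from plant import readout
s=readout.state();p,R=tool(s);print(R,'head z',head(R))
print('pad tri',tri(zt(572,254),zs(233,48)))
c=tri(zt(572,254),zs(233,48))[0]; q=toS(c);print('pad shaker',q, 'elev',np.degrees(np.arctan2(q[2]-.147,-.1-q[1])),'r',np.hypot(q[2]-.147,-.1-q[1]))
print('tab top tri (z .169)',onz('top',zt(262,358),.16))
for z in (.133,.169): print('tab proj th.335',[ (np.array(proj('top',np.r_[strap(.335)[0],z]))-[210,170])*3])
v=onz('top',zt(284,501),.133)[:2]-sh(0,.085,0)[:2]; print('theta',np.arctan2(v[1],v[0])%(2*np.pi)-np.pi-YAW)
v=tri(zt(284,501),zs(541,160))[0];print(v);v=v[:2]-sh(0,.085,0)[:2]; print('theta',np.arctan2(v[1],v[0])%(2*np.pi)-np.pi-YAW)
print('tower/pivots', (np.array(proj('top',sh(0,-.119,.16)))-[210,170])*3)
t,d,n=strap(.335);print(t,n,'heading n',np.degrees(np.arctan2(n[1],n[0])))
E
```

```text
[[ 0.9136 -0.0008  0.4067]
 [-0.4067 -0.0014  0.9136]
 [-0.0002 -1.     -0.0017]] head z 66.00423775932768
pad tri (array([ 0.5399, -0.1146,  0.2106]), np.float64(0.0018858449591769388))
pad shaker [-0.0005 -0.1287  0.2106] elev 65.71934345251842 r 0.0698152522440147
tab top tri (z .169) [0.4923 0.0809 0.16  ]
tab proj th.335 [array([259.1665, 365.8987])]
tab proj th.335 [array([257.6003, 358.7045])]
theta 0.34776791125539996
[0.4004 0.0753 0.1269]
theta 0.32639598939701364
tower/pivots [544.533  265.2003]
[0.4901 0.083 ] [ 0.1027 -0.9947] heading n -84.10591386311745
```

Request:
play_rows(
  slide=[
    [0, -0.5, 0],
    [0, -0.5, 0],
    [0, -0.5, 0],
    [0, -0.5, 0],
    [0, -0.5, 0],
    [0, -0.5, 0],
    [0, -0.5, 0],
    [0, -0.5, 0],
    [0, -0.5, 0],
    [0, -0.5, 0],
    [0, 0, 0],
    [0, 0, 0],
  ],
  yaw=[8.4, 8.4, 8.4, 8.4, 8.4, 8.4, 8.4, 8.4, 8.4, 8.4, 8.4, 8.4],
  grip=[1, 1, 1, 1, 1, 1, 1, 1, 1, 1, 1, 1],
)

```text
time: 1.35
tool_pos: [0.2541, 0.5709, 0.2606]
tool_rot: [-0.326, 0.326, -0.628, 0.628]
contact_force: [-0.0, -0.5, 0.6]
gripper_width: -0.004
```

Request:
play_rows(
  slide=[
    [0, 0, 0],
    [0, 0, 0],
    [0, 0, 0],
    [0, 0, 0],
    [0, 0, 0],
    [0, 0, 0],
    [0, 0, 0],
    [0, 0, 0],
  ],
  yaw=[8.2, 8.2, 8.2, 8.2, 8.2, 8.2, 0, 0],
  grip=[1, 1, 1, 1, 1, 1, 1, 1],
)

```text
time: 2.15
tool_pos: [0.2541, 0.5708, 0.2605]
tool_rot: [-0.038, 0.038, -0.706, 0.706]
contact_force: [0.2, -0.0, -0.4]
gripper_width: 0.004
```

Run:
```python
from h import *
from plant import readout
s=readout.state();p,R=tool(s);print(s['time'],p,head(R),s['joint_pos'],s['gripper_width'],s['contact_force'])
t,d,n=strap(.34)
g=t-n*.050; print(np.r_[g,.25],go(s,np.r_[g,.25]))
```

```text
2.15 [0.2541 0.5708 0.2605] -83.82622175193487 [1.033  0.0281 1.5559 0.     1.5581 2.4961] 0.003809522788942306 [ 0.1541 -0.0492 -0.3723]
[0.4848 0.1322 0.25  ] [-18.2182   1.0589  46.0941]
```

Request:
play_rows(
  slide=[
    [-1.5, 0, 3.8],
    [-1.5, 0, 3.8],
    [-1.5, 0, 3.8],
    [-1.5, 0, 3.8],
    [-1.5, 0, 3.8],
    [-1.5, 0, 3.8],
    [-1.5, 0, 3.8],
    [-1.5, 0, 3.8],
    [-1.5, 0, 3.8],
    [-1.5, 0, 3.8],
    [-1.5, 0.5, 3.8],
    [-1.5, 0.5, 3.8],
  ],
  yaw=[0, 0, 0, 0, 0, 0, 0, 0, 0, 0, 0, 0],
  grip=[1, 1, 1, 1, 1, 1, 1, 1, 1, 1, 1, 1],
)

```text
time: 3.35
tool_pos: [0.4815, 0.1347, 0.2511]
tool_rot: [0.038, -0.038, 0.706, -0.706]
contact_force: [0.5, -0.5, -0.3]
gripper_width: 0.001
```

Request:
play_rows(
  slide=[
    [0, 1.5, 0],
    [0, 1.5, 0],
    [0, 1.5, 0],
    [0, 1.5, 0],
    [0, 0, 0],
    [0, 0, 0],
  ],
  yaw=[0, 0, 0, 0, 0, 0],
  grip=[1, 1, 1, 1, 1, 1],
)

```text
time: 3.95
tool_pos: [0.4803, 0.137, 0.1903]
tool_rot: [-0.037, 0.038, -0.706, 0.706]
contact_force: [-0.4, -0.2, 0.8]
gripper_width: 0.004
```

```bash
cat > look.py <<'E'
from h import *
from plant import readout,cams
import sys
s=readout.state();p,R=tool(s);print(s['time'],p,head(R),s['contact_force'])
t,d,n=strap(.34)
print('to g',go(s,np.r_[t-n*.05,.156]),'shaker',toS(p))
k=sys.argv[1]
a=cams.grab_frame('scene')['image'][130:370,180:440,::-1]
b=cams.grab_frame('top')['image'][170:370,210:470,::-1]
a=cv2.resize(np.clip(a*1.3,0,255).astype(np.uint8),(395,365),interpolation=cv2.INTER_CUBIC)
b=cv2.resize(np.clip(b*1.7,0,255).astype(np.uint8),(395,304),interpolation=cv2.INTER_CUBIC)
w=np.zeros((365,790,3),np.uint8);w[:,:395]=a;w[:304,395:]=b
cv2.imwrite(f'pics/{k}.png',w)
E
python3 look.py a1
```

```text
3.95 [0.4803 0.137  0.1903] -83.902686689594 [-0.357  -0.1764  0.786 ]
to g [-0.3901  3.4287  0.5286] shaker [-0.1164  0.1025  0.1903]
```

View pics/a1.png

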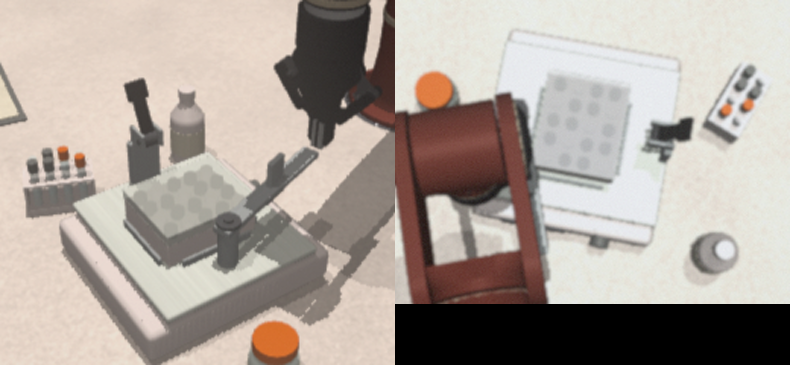

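Run:
```python
from h import *
f=lambda X:(proj('scene',X)-[180,130])*1.519
print(f([.4803,.137,.1793]),f(np.r_[strap(.34)[0],.169]),f(np.r_[strap(.34)[0],.133]),f(np.r_[strap(.30)[0],.169]))
```

```text
[316.8152 166.7013] [275.6246 158.8443] [274.0875 181.9755] [278.3244 160.0255]
```

Run:
```python
from h import *
from plant import cams,readout
a=cams.grab_frame('scene')['image'][110:270,300:460,::-1]
f=lambda X:(proj('scene',X)-[300,110])*3.5
a=cv2.resize(np.clip(a*1.8,0,255).astype(np.uint8),None,fx=3.5,fy=3.5,interpolation=cv2.INTER_CUBIC)
s=readout.state();p,R=tool(s)
for y in (0,.011):
  q=tuple(int(v) for v in f(p+R@[0,y,0]));print(q);cv2.circle(a,q,4,(0,0,255),1)
cv2.imwrite('pics/a2.png',a)
```

```text
(310, 435)
(308, 452)
```

View pics/a2.png

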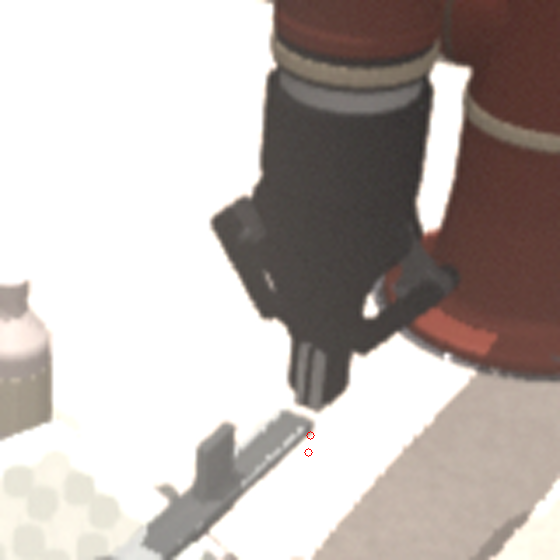

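Run:
```python
from h import *
from plant import cams,readout
s=readout.state();p,R=tool(s)
print('base',proj('scene',[0,0,0]))
w=cams.grab_frame('wrist');M=w['mount'];K=w['mtx']
def pw(X):
    c=np.linalg.inv(M)@np.r_[R.T@(np.asarray(X)-p),1]; q=K@c[:3]; return q[:2]/q[2]
a=np.clip(w['image'][:,:,::-1]*1.0,0,255).astype(np.uint8).copy()
print(np.linalg.inv(M)@[0,.011,0,1])
for X,c in [(p,(0,0,255)),(p+R@[0,.011,0],(0,255,255)),(sh(0,.085,.14),(0,255,0)),(np.r_[strap(.34)[0],.169],(255,0,0)),(np.r_[strap(.34)[0]+strap(.34)[1]*.09,.133],(255,0,255))]:
    q=pw(X);print(q);cv2.circle(a,tuple(int(v) for v in q),5,c,2)
cv2.imwrite('pics/w1.png',a)
```

```text
base [448.7508 195.1837]
[0.0008 0.0197 0.1873 1.    ]
[326.7773 291.7983]
[326.6765 282.3573]
[436.3404  58.3698]
[436.9204 267.699 ]
[411.4112 379.447 ]
```

View pics/w1.png

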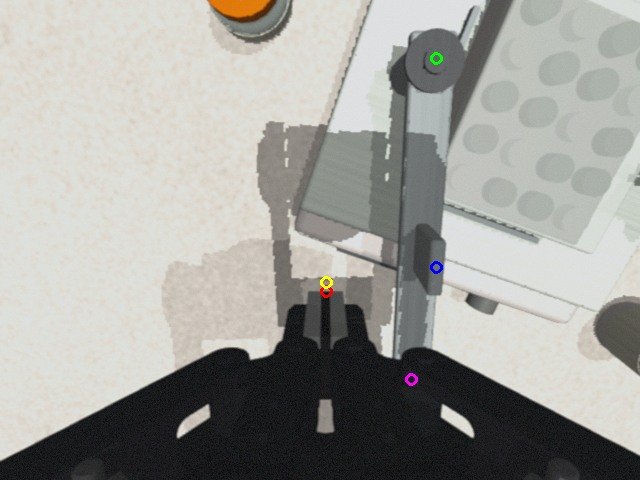

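Run:
```python
from h import *
from plant import cams,readout
s=readout.state();p,R=tool(s);print(p,s['time'])
w=cams.grab_frame('wrist');M=w['mount'];K=w['mtx']
def pw(X):
    c=np.linalg.inv(M)@np.r_[np.asarray(X),1]; q=K@c[:3]; return q[:2]/q[2]
for y in (.02,.011,0,-.01,-.02,-.03,-.04):
  print(y,pw([0,y,0]),pw([-.011,y,0]),pw([.011,y,0]),(proj('scene',p+R@[0,y,0])-[300,110])*3.5)
a=cams.grab_frame('scene')['image'][190:250,360:420,::-1]
cv2.imwrite('pics/a3.png',cv2.resize(np.clip(a*2.2,0,255).astype(np.uint8),None,fx=9,fy=9,interpolation=cv2.INTER_CUBIC))
b=w['image'][270:400,240:410,::-1]
cv2.imwrite('pics/w2.png',cv2.resize(np.clip(b*3.,0,255).astype(np.uint8),None,fx=4,fy=4,interpolation=cv2.INTER_CUBIC))
```

```text
[0.4814 0.1366 0.1919] 4.15
0.02 [326.6022 275.3892] [326.6144 254.1627] [326.5904 295.9578] [306.7766 466.1435]
0.011 [326.6766 282.357 ] [326.6906 260.2519] [326.663  303.7458] [308.2732 452.2193]
0 [326.7774 291.798 ] [326.794  268.5168] [326.7613 314.2804] [310.1266 434.9756]
-0.01 [326.88   301.4155] [326.8996 276.9534] [326.8612 324.9912] [311.8351 419.0804]
-0.02 [326.9952 312.2047] [327.0183 286.4382] [326.973  336.9817] [313.5664 402.972 ]
-0.03 [327.1253 324.3936] [327.1527 297.1797] [327.0991 350.4959] [315.3211 386.6461]
-0.04 [327.2735 338.2733] [327.3061 309.4453] [327.2422 365.844 ] [317.0997 370.0984]
```

View pics/a3.png

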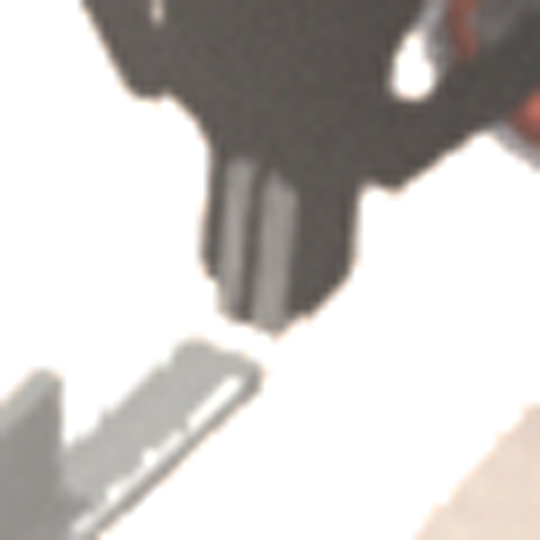

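View pics/w2.png

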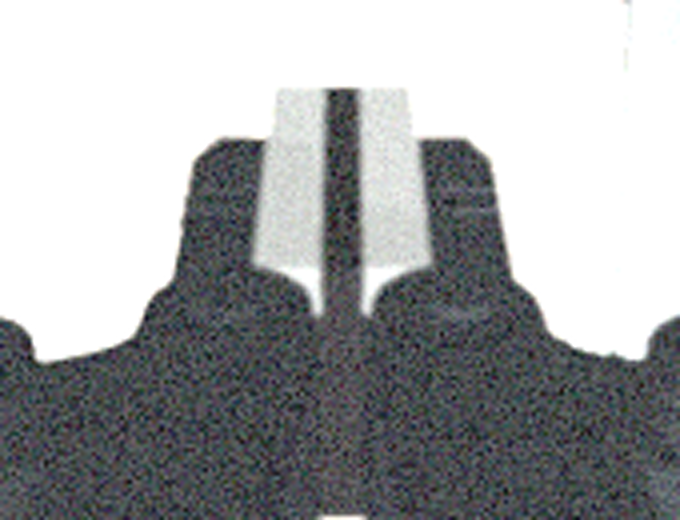

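Run:
```python
from h import *
from plant import cams,readout
s=readout.state();p,R=tool(s);print(p,R,s['joint_pos'])
print('scene cam',-C['scene'][1].T@C['scene'][2])
for y in (.02,.011,0,-.01,-.015,-.02,-.025,-.03):
  print(y,[ (proj('scene',p+R@[x,y,z])-[360,190])*9 for x,z in [(-.011,-.007),(-.011,.007),(.011,-.007)]])
# ray intersection
w=cams.grab_frame('wrist');M=w['mount'];K=w['mtx']
o=p+R@M[:3,3]; d=R@M[:3,:3]@np.linalg.solve(K,[318,292,1])
# right in scene corner: two pads' tips, use mid bottom (270,330)
o2,d2=ray('scene',(360+262/9,190+328/9))
for u in (309,326,342):
  d=R@M[:3,:3]@np.linalg.solve(K,[u,292,1]); t=np.linalg.lstsq(np.c_[d,-d2],o2-o,rcond=None)[0]
  a,b=o+t[0]*d,o2+t[1]*d2;print(u,R.T@(a-p),np.linalg.norm(a-b))
```

```text
[0.4813 0.1365 0.1917] [[-0.9945  0.0015  0.1048]
 [-0.1048  0.0002 -0.9945]
 [-0.0015 -1.     -0.0001]] [ 0.1274 -0.2413  1.9192  0.      1.4622  1.5932]
scene cam [1.1164 0.5529 0.7349]
0.02 [array([250.5292, 518.0233]), array([190.577 , 492.5503]), array([306.2608, 465.6148])]
0.011 [array([254.4168, 482.0757]), array([194.0812, 456.7063]), array([310.4184, 429.8962])]
0 [array([259.2319, 437.5517]), array([198.421 , 412.3148]), array([315.5669, 385.6647])]
-0.01 [array([263.6711, 396.5029]), array([202.4217, 371.3922]), array([320.3126, 344.8941])]
-0.015 [array([265.9132, 375.7704]), array([204.4422, 350.725 ]), array([322.7091, 324.3053])]
-0.02 [array([268.1706, 354.8973]), array([206.4763, 329.9186]), array([325.1216, 303.579 ])]
-0.025 [array([270.4433, 333.8822]), array([208.5241, 308.9717]), array([327.5503, 282.7138])]
-0.03 [array([272.7315, 312.7235]), array([210.5858, 287.8827]), array([329.9953, 261.7083])]
309 [-0.0118 -0.0271 -0.0067] 0.0012082925737739872
326 [-0.0094 -0.0218 -0.0004] 0.003595386463516969
342 [-0.0074 -0.0172  0.006 ] 0.008455847836312693
```

The fingertip shows about 25 mm behind the TCP in both views, but the brief says 11 mm ahead. I'll go to a height that is safe either way and test by touch.

Request:
play_rows(
  slide=[
    [-0.15, 1.2, 0.2],
    [-0.15, 1.2, 0.2],
    [0, 1.2, 0.1],
    [0, 0, 0],
    [0, 0, 1],
    [0, 0, 1],
    [0, 0, 0.5],
    [0, 0, 0.5],
    [0, 0, 0.5],
    [0, 0, 0.5],
    [0, 0, 0.5],
    [0, 0, 0],
  ],
  yaw=[0, 0, 0, 0, 0, 0, 0, 0, 0, 0, 0, 0],
  grip=[1, 1, 1, 1, 1, 1, 1, 1, 1, 1, 1, 1],
)

```text
time: 5.5
tool_pos: [0.4892, 0.0864, 0.1548]
tool_rot: [-0.037, 0.037, -0.706, 0.706]
contact_force: [0.5, 0.2, -0.2]
gripper_width: 0.002
```

```bash
python3 look.py a4
```

```text
5.5 [0.4892 0.0864 0.1548] -84.03082746165371 [ 0.5395  0.2237 -0.2359]
to g [-0.0374 -0.1179 -4.5979] shaker [-0.0961  0.0553  0.1548]
```

View pics/a4.png

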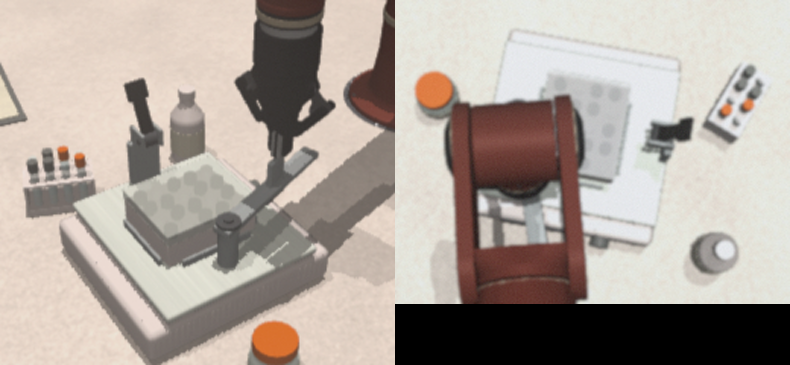

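The closed fingers passed over the tab without touching it. So the picture is right: the tips are about 25 mm behind the TCP, and a TCP height of z=0.120 puts them near 0.145. I'll back off, go down and push.

Request:
play_rows(
  slide=[
    [0, 0, -1.5],
    [0, 0, -1.5],
    [0, 0, -1.5],
    [0, 0, 0],
    [0, 1.1, 0],
    [0, 1.1, 0],
    [0, 1.2, 0],
    [0, 0, 0],
    [0, 0, 1],
    [0, 0, 0.5],
    [0, 0, 0],
  ],
  yaw=[0, 0, 0, 0, 0, 0, 0, 0, 0, 0, 0],
  grip=[1, 1, 1, 1, 1, 1, 1, 1, 1, 1, 1],
)

```text
time: 6.7
tool_pos: [0.4866, 0.1158, 0.1215]
tool_rot: [-0.037, 0.036, -0.706, 0.706]
contact_force: [0.7, 0.2, 0.1]
gripper_width: 0.002
```

```bash
sed -i 's/np.r_\[t-n\*.05,.156\]/np.r_[t-n*.0185,.12]/' look.py; python3 look.py a5
```

```text
6.7 [0.4866 0.1158 0.1215] -84.07788461193171 [0.7306 0.1583 0.1324]
to g [-0.0029  0.1463  1.5061] shaker [-0.1054  0.0833  0.1215]
```

View pics/a5.png

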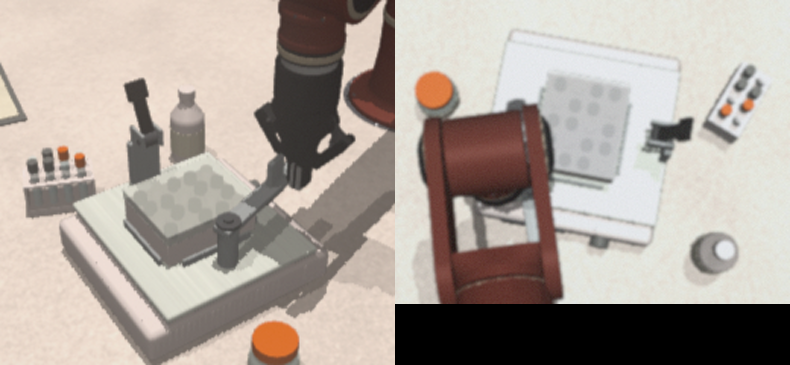

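Request:
play_rows(
  slide=[
    [0, 0, 0.8],
    [0, 0, 0.7],
    [0.1, 0, 0.7],
    [0.1, 0, 0.7],
    [0.1, 0, 0.7],
    [0.1, 0, 0.7],
    [0.1, 0, 0.7],
    [0.1, 0, 0.7],
    [0, 0, 0],
  ],
  yaw=[0, 0, -4, -4, -4, -4, -4, -4, 0],
  grip=[1, 1, 1, 1, 1, 1, 1, 1, 1],
)

```text
time: 7.7
tool_pos: [0.4935, 0.0592, 0.1209]
tool_rot: [-0.183, 0.183, -0.683, 0.683]
contact_force: [-1.0, 0.1, -0.3]
gripper_width: 0.001
```

```bash
cat > chk.py <<'E'
from h import *
from plant import readout
s=readout.state();p,R=tool(s)
v=(p[:2]-sh(0,.085,0)[:2]); th=np.radians(head(R)-90)-np.pi-YAW
th=(th+np.pi)%(2*np.pi)-np.pi
d=np.array([np.cos(YAW+np.pi+th),np.sin(YAW+np.pi+th)]);n=np.array([-d[1],d[0]])
print('theta(tool)',th,'radial',v@d,'normal',v@n,'z',p[2],'F tool',R.T@s['contact_force'],'shaker',toS(p),s['time'])
E
python3 chk.py; python3 look.py a6
```

```text
theta(tool) 0.7544703496579412 radial 0.10024248167944058 normal -0.018419098953250192 z 0.12090517985010454 F tool [ 0.7742  0.3165 -0.601 ] shaker [-0.0857  0.0298  0.1209] 7.7
7.7 [0.4935 0.0592 0.1209] -60.07203319684047 [-0.9708  0.1345 -0.3168]
to g [-1.616   0.0892 -3.8785] shaker [-0.0857  0.0298  0.1209]
```

View pics/a6.png

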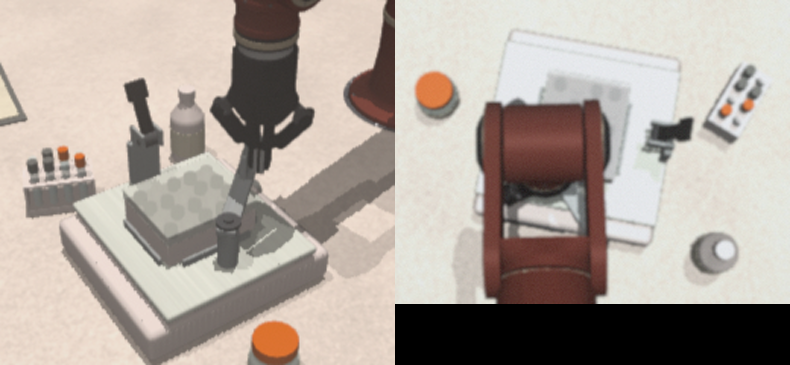

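The strap is moving with the finger, and the measured radius matches the plan. I'll push on.

Request:
play_rows(
  slide=[
    [0.1, 0, 0.7],
    [0.1, 0, 0.7],
    [0.1, 0, 0.7],
    [0.1, 0, 0.7],
    [0.1, 0, 0.7],
    [0.1, 0, 0.7],
    [0.1, 0, 0.7],
    [0.1, 0, 0.7],
    [0.1, 0, 0.7],
    [0.1, 0, 0.7],
    [0, 0, 0],
  ],
  yaw=[-4, -4, -4, -4, -4, -4, -4, -4, -4, -4, 0],
  grip=[1, 1, 1, 1, 1, 1, 1, 1, 1, 1, 1],
)

```text
time: 8.9
tool_pos: [0.5381, 0.0068, 0.1208]
tool_rot: [-0.405, 0.405, -0.579, 0.58]
contact_force: [-0.2, 0.1, -0.5]
gripper_width: -0.002
```

```bash
python3 chk.py; python3 look.py a7
```

```text
theta(tool) 1.4526630529859448 radial 0.09888008038670697 normal -0.0187050636422768 z 0.12079817223367473 F tool [ 0.0174  0.5321 -0.2519] shaker [-0.0302 -0.011   0.1208] 8.9
8.9 [0.5381 0.0068 0.1208] -20.068538009316264 [-0.2425  0.0701 -0.5322]
to g [-7.1245  0.0789 -7.9165] shaker [-0.0302 -0.011   0.1208]
```

View pics/a7.png

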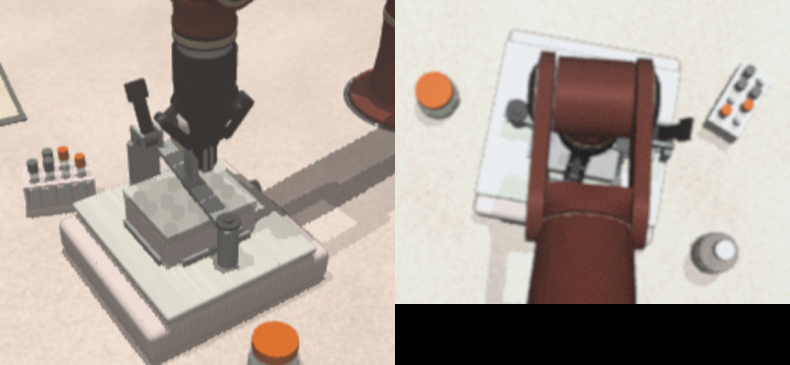

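Request:
play_rows(
  slide=[
    [0.1, 0, 0.5],
    [0.1, 0, 0.5],
    [0, 0, 0.2],
    [0, 0, 0.1],
    [0, 0, 0],
  ],
  yaw=[-2.8, -2.8, -1.1, 0, 0],
  grip=[1, 1, 1, 1, 1],
)

```text
time: 9.5
tool_pos: [0.5485, 0.0014, 0.1206]
tool_rot: [0.438, -0.439, 0.555, -0.554]
contact_force: [-5.2, -0.4, 2.7]
gripper_width: -0.002
```

```bash
python3 chk.py
```

```text
theta(tool) 1.5700189872886723 radial 0.09878791936191157 normal -0.018779552080870524 z 0.1206412361204101 F tool [ 1.5633 -2.7356 -4.9463] shaker [-0.0189 -0.0138  0.1206] 9.5
```

Request:
play_rows(
  slide=[
    [0, 0, 0.1],
    [0, 0, 0],
  ],
  yaw=[0, 0],
  grip=[1, 1],
)

```text
time: 9.7
tool_pos: [0.5485, 0.0014, 0.1206]
tool_rot: [0.437, -0.44, 0.556, -0.553]
contact_force: [-9.7, 2.2, 4.9]
gripper_width: -0.002
```

```bash
python3 chk.py
```

```text
theta(tool) 1.5702779266882398 radial 0.09882339514737626 normal -0.018798923969029473 z 0.12063904663537714 F tool [ 0.0972 -4.8667 -9.9725] shaker [-0.0189 -0.0138  0.1206] 9.7
```

Request:
play_rows(
  slide=[
    [0, 0, 0.1],
    [0, 0, 0],
  ],
  yaw=[0, 0],
  grip=[1, 1],
)

```text
time: 9.9
tool_pos: [0.5485, 0.0014, 0.1206]
tool_rot: [0.437, -0.44, 0.557, -0.553]
contact_force: [-13.1, 2.4, 7.6]
gripper_width: 0.004
```

```bash
python3 chk.py
```

```text
theta(tool) 1.5704425063164065 radial 0.09880660443829095 normal -0.018839198474730683 z 0.1206067725067145 F tool [  0.6868  -7.5306 -13.3146] shaker [-0.0189 -0.0138  0.1206] 9.9
```

The force is rising while the arm stays put at the closed angle, so the strap is against its stop. I'll back off, lift and look.

Request:
play_rows(
  slide=[
    [0, 0, -1],
    [0, 0, -1],
    [0, 0, -1],
    [0, -1, 0],
    [0, -2, 0],
    [0, -3, 0],
    [0, -3, 0],
    [0, -3, 0],
    [0, 0, -3],
    [0, 0, -4],
    [0, 0, -4],
    [0, 0, 0],
  ],
  yaw=[0, 0, 0, 0, 0, 0, 0, 0, 0, 0, 0, 0],
  grip=[1, 1, 1, 1, 1, 1, 1, 1, 1, 1, 1, 1],
)

```text
time: 11.1
tool_pos: [0.4127, 0.0337, 0.2416]
tool_rot: [-0.44, 0.438, -0.554, 0.555]
contact_force: [1.1, 0.0, 0.4]
gripper_width: -0.002
```

```bash
python3 look.py a8; python3 chk.py
python3 - <<'E'
from h import *
from plant import cams
for n,(r,c) in {'top':(170,230),'scene':(170,180)}.items():
    b=cams.grab_frame(n)['image'][r:r+160,c:c+200,::-1]
    f=1.7 if n=='top' else 1.4
    cv2.imwrite(f'pics/z_{n}.png',cv2.resize(np.clip(b*f,0,255).astype(np.uint8),None,fx=3.5,fy=3.5,interpolation=cv2.INTER_CUBIC))
    cv2.imwrite(f'pics/raw_{n}.png',b)
E
```

```text
11.1 [0.4127 0.0337 0.2416] -13.239559356358033 [1.0625 0.0257 0.4318]
to g [-8.2633 12.1801  5.7797] shaker [-0.1585 -0.0137  0.2416]
theta(tool) 1.5710684408732956 radial 0.09875357208945032 normal -0.1556885693020121 z 0.24200231148771428 F tool [ 1.0101  0.3513 -0.1169] shaker [-0.1557 -0.0138  0.242 ] 11.2
```

View pics/z_top.png

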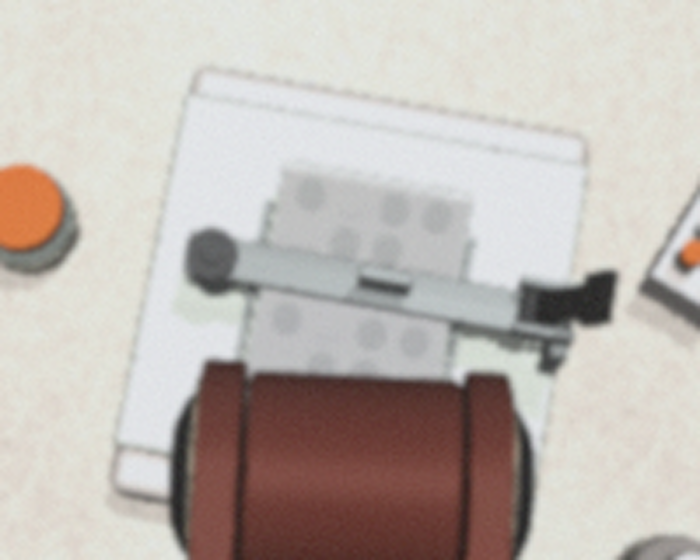

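View pics/z_scene.png

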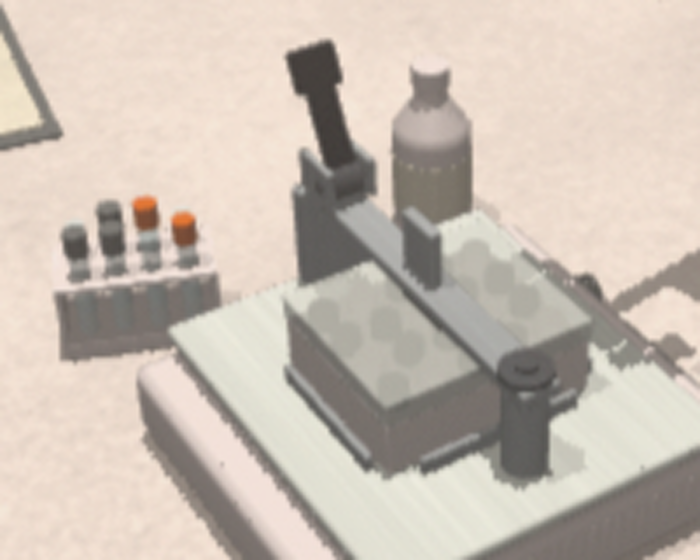

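Run:
```python
from h import *
f=lambda X:(proj('top',X)-[230,170])*3.5
g=lambda X:(proj('scene',X)-[180,170])*3.5
t=strap(1.571)[0]
print('tab top',f(np.r_[t,.169]),g(np.r_[t,.169]),'catch',f(sh(0,-.1,.133)),g(sh(0,-.1,.133)))
P=lambda z,o,s:(o[0]+(z[0]+.5)/3.5-.5,o[1]+(z[1]+.5)/3.5-.5)
for a,b in [((600,297),(314,68))]:
    c,e=tri(P(a,(230,170),0),P(b,(180,170),0));q=toS(c);print(q,e,np.degrees(np.arctan2(q[2]-.147,-.1-q[1])),np.hypot(q[2]-.147,-.1-q[1]))
prev=None
for i,e in enumerate(np.radians([66,62,57,52,47,42,37,32,27,22,17,12,7,2,0])):
    r=.060+.012*(1-e/1.152);h=.004
    y=-.1-r*np.cos(e)+h*np.sin(e)+.011; z=.147+r*np.sin(e)+h*np.cos(e)-.025
    print(round(np.degrees(e)),'TCP y,z',round(y,4),round(z,4),'' if prev is None else ('dx,dy cm',round(-(y-prev[0])*100,2),round(-(z-prev[1])*100,2))); prev=(y,z)
from plant import readout
print(go(readout.state(),sh(0,-.075,.25)), head(tool(readout.state())[1]))
```

```text
tab top [381.6193 273.0937] [419.1826 222.279 ] catch [526.3898 312.0469] [342.2022 200.8931]
[-0.0005 -0.13    0.208 ] 0.003092141800974894 63.79761151851945 0.06802120891682197
66 TCP y,z -0.1098 0.1784 
62 TCP y,z -0.114 0.1775 ('dx,dy cm', np.float64(0.42), np.float64(0.09))
57 TCP y,z -0.1192 0.1759 ('dx,dy cm', np.float64(0.52), np.float64(0.16))
52 TCP y,z -0.1244 0.1737 ('dx,dy cm', np.float64(0.51), np.float64(0.21))
47 TCP y,z -0.1294 0.1711 ('dx,dy cm', np.float64(0.5), np.float64(0.26))
42 TCP y,z -0.1342 0.168 ('dx,dy cm', np.float64(0.48), np.float64(0.31))
37 TCP y,z -0.1387 0.1645 ('dx,dy cm', np.float64(0.46), np.float64(0.36))
32 TCP y,z -0.143 0.1605 ('dx,dy cm', np.float64(0.43), np.float64(0.4))
27 TCP y,z -0.147 0.156 ('dx,dy cm', np.float64(0.4), np.float64(0.44))
22 TCP y,z -0.1506 0.1512 ('dx,dy cm', np.float64(0.36), np.float64(0.48))
17 TCP y,z -0.1537 0.146 ('dx,dy cm', np.float64(0.32), np.float64(0.52))
12 TCP y,z -0.1565 0.1404 ('dx,dy cm', np.float64(0.27), np.float64(0.55))
7 TCP y,z -0.1587 0.1346 ('dx,dy cm', np.float64(0.23), np.float64(0.58))
2 TCP y,z -0.1605 0.1285 ('dx,dy cm', np.float64(0.17), np.float64(0.61))
0 TCP y,z -0.161 0.126 ('dx,dy cm', np.float64(0.05), np.float64(0.25))
[ 6.1063 -0.8127 15.4978] -13.312927818340237
```

Strap confirmed home: the tab is within 1 mm of the predicted closed position, and the strap end sits between the cheeks under the cam. Next I'll move to the lever's inner face.

Request:
play_rows(
  slide=[
    [0, 0, 3.1],
    [1, 0, 3.1],
    [1.5, 0, 3.1],
    [1.8, 0, 3.1],
    [1.8, 0, 3.1],
    [0, 1.6, 0],
    [0, 1.6, 0],
    [0, 1.6, 0],
    [0, 1.6, 0],
    [0, 0, 0],
  ],
  yaw=[0, 0, 0, 0, 0, 0, 0, 0, 0, 0],
  grip=[1, 1, 1, 1, 1, 1, 1, 1, 1, 1],
)

```text
time: 12.3
tool_pos: [0.5495, -0.0611, 0.1728]
tool_rot: [0.438, -0.44, 0.556, -0.553]
contact_force: [-0.3, -0.2, -0.3]
gripper_width: 0.001
```

```bash
python3 chk.py; python3 look.py b1;python3 - <<'E'
from h import *
from plant import cams
b=cams.grab_frame('scene')['image'][140:270,230:400,::-1]
cv2.imwrite('pics/b1z.png',cv2.resize(np.clip(b*1.5,0,255).astype(np.uint8),None,fx=4,fy=4,interpolation=cv2.INTER_CUBIC))
E
```

```text
theta(tool) 1.571665734874526 radial 0.15936903907604874 normal -0.003606864254569249 z 0.17279663206611334 F tool [ 0.2552  0.3452 -0.2935] shaker [-0.0035 -0.0744  0.1728] 12.3
12.3 [ 0.5495 -0.0611  0.1728] -13.250186586362663 [-0.3463 -0.1807 -0.3434]
to g [-14.3544   5.3421  -9.6516] shaker [-0.0035 -0.0744  0.1728]
```

View pics/b1z.png

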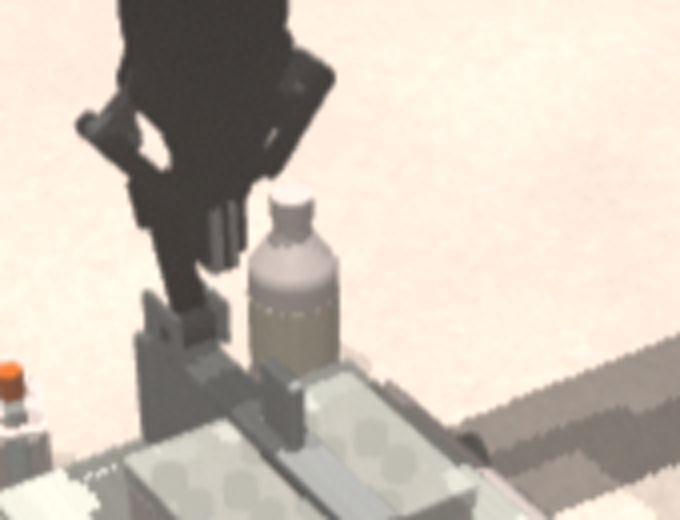

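Run:
```python
from h import *
g=lambda X:(proj('scene',X)-[230,140])*4
for x in(-.015,0,.011): print(g(sh(-.0035+x,-.0634,.198)),g(sh(x,-.1-.06*.42,.147+.06*.91)))
```

```text
[256.8427 263.0636] [185.3175 202.6647]
[229.9881 272.5335] [158.962  211.3977]
[210.0616 279.5603] [139.4141 217.875 ]
```

Request:
play_rows(
  slide=[
    [0, -0.5, 0.35],
    [1.2, 0, 0],
    [1.2, 0, 0],
    [1.1, 0, 0],
    [0.4, 0.1, 0],
    [0.5, 0.15, 0],
    [0.5, 0.2, 0],
    [0.5, 0.25, 0],
    [0.5, 0.3, 0],
    [0, 0, 0],
  ],
  yaw=[0, 0, 0, 0, 0, 0, 0, 0, 0, 0],
  grip=[1, 1, 1, 1, 1, 1, 1, 1, 1, 1],
)

```text
time: 13.45
tool_pos: [0.5414, -0.1212, 0.1711]
tool_rot: [-0.438, 0.439, -0.555, 0.555]
contact_force: [-0.1, 0.2, -0.5]
gripper_width: -0.001
```

```bash
python3 chk.py; python3 look.py b2
```

```text
theta(tool) 1.570488458752183 radial 0.21976425596366944 normal 0.002493207246570525 z 0.17110841786467693 F tool [-0.1932  0.499  -0.171 ] shaker [ 0.0024 -0.1348  0.1711] 13.45
13.45 [ 0.5414 -0.1212  0.1711] -13.317639539494403 [-0.1225  0.2268 -0.499 ]
to g [-20.389    5.0944 -10.2886] shaker [ 0.0024 -0.1348  0.1711]
```

View pics/b2.png

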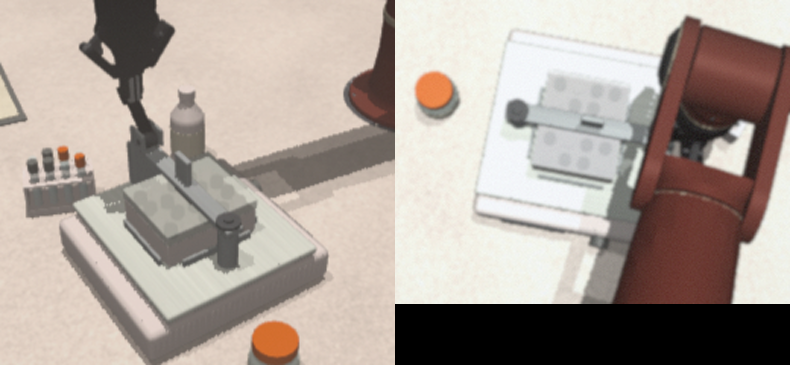

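Run:
```python
from h import *
from plant import cams
b=cams.grab_frame('scene')['image'][140:240,230:330,::-1]
c=cams.grab_frame('wrist')['image'][:,:,::-1]
b=cv2.resize(np.clip(b*1.7,0,255).astype(np.uint8),(400,400),interpolation=cv2.INTER_CUBIC)
c=cv2.resize(np.clip(c[150:450,170:470]*1.3,0,255).astype(np.uint8),(400,400))
cv2.imwrite('pics/b2z.png',np.hstack([b,c]))
```

```text
(no output)
```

View pics/b2z.png

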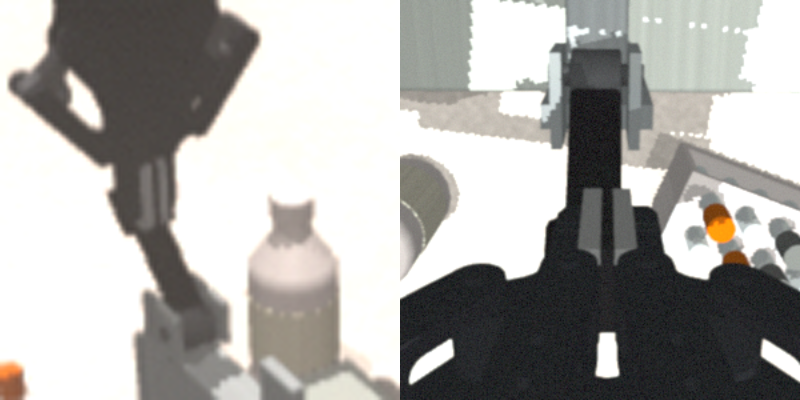

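Wrist view: the fingers are on the lever, which has started to go down, and they are centred to about 2 mm. I'll continue the arc.

Request:
play_rows(
  slide=[
    [0.4, 0.4, -0.1],
    [0.4, 0.4, -0.1],
    [0.4, 0.45, 0],
    [0.35, 0.5, 0],
    [0.3, 0.5, 0],
    [0.3, 0.55, 0],
    [0, 0, 0],
  ],
  yaw=[0, 0, 0, 0, 0, 0, 0],
  grip=[1, 1, 1, 1, 1, 1, 1],
)

```text
time: 14.35
tool_pos: [0.5339, -0.1415, 0.1424]
tool_rot: [0.438, -0.44, 0.555, -0.554]
contact_force: [0.6, -0.1, -0.4]
gripper_width: 0.001
```

```bash
python3 chk.py
python3 - <<'E'
from h import *
from plant import cams
b=cams.grab_frame('scene')['image'][140:240,230:330,::-1]
c=cams.grab_frame('wrist')['image'][:,:,::-1]
b=cv2.resize(np.clip(b*1.7,0,255).astype(np.uint8),(400,400),interpolation=cv2.INTER_CUBIC)
c=cv2.resize(np.clip(c[150:450,170:470]*1.3,0,255).astype(np.uint8),(400,400))
cv2.imwrite('pics/b3z.png',np.hstack([b,c]))
E
```

```text
theta(tool) 1.5704676452401367 radial 0.24123455950590988 normal -6.0512851431840375e-05 z 0.14239823999839868 F tool [0.0021 0.4209 0.5909] shaker [-0.0001 -0.1562  0.1424] 14.35
```

View pics/b3z.png

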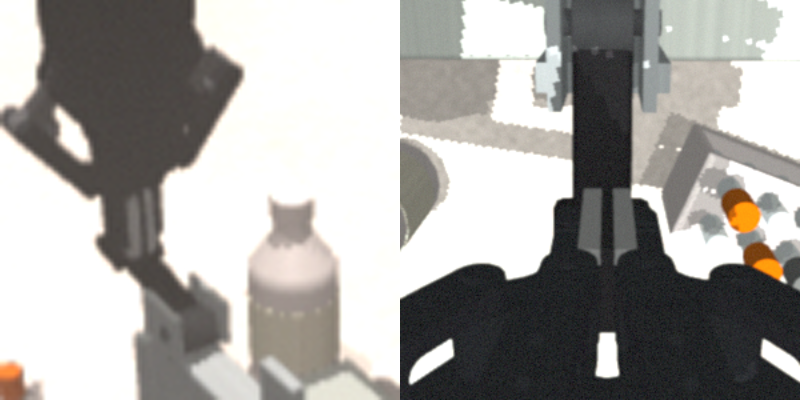

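Request:
play_rows(
  slide=[
    [0.2, 0.5, 0],
    [0.2, 0.5, 0],
    [0.2, 0.5, 0],
    [0, 0.2, 0],
    [0, 0, 0],
  ],
  yaw=[0, 0, 0, 0, 0],
  grip=[1, 1, 1, 1, 1],
)

```text
time: 14.95
tool_pos: [0.5342, -0.1461, 0.1299]
tool_rot: [0.439, -0.438, 0.555, -0.554]
contact_force: [-6.2, 7.1, 15.7]
gripper_width: 0.001
```

```bash
python3 chk.py
```

```text
theta(tool) 1.5712099366972083 radial 0.2455898979205818 normal 0.0010696110086792984 z 0.12994456507166807 F tool [ -5.4847 -15.7376  -7.6827] shaker [ 0.0012 -0.1606  0.1299] 14.95
```

Request:
play_rows(
  slide=[
    [0, 0.2, 0],
    [0, 0.1, 0],
    [0, 0, 0],
  ],
  yaw=[0, 0, 0],
  grip=[1, 1, 1],
)

```text
time: 15.25
tool_pos: [0.5344, -0.1461, 0.1297]
tool_rot: [0.44, -0.438, 0.554, -0.554]
contact_force: [-11.8, 9.5, 27.4]
gripper_width: -0.001
```

```bash
python3 chk.py
python3 - <<'E'
from h import *
from plant import cams
b=cams.grab_frame('scene')['image'][160:260,230:330,::-1]
c=cams.grab_frame('wrist')['image'][:,:,::-1]
b=cv2.resize(np.clip(b*1.7,0,255).astype(np.uint8),(400,400),interpolation=cv2.INTER_CUBIC)
c=cv2.resize(np.clip(c[150:450,170:470]*1.3,0,255).astype(np.uint8),(400,400))
cv2.imwrite('pics/b4z.png',np.hstack([b,c]))
E
```

```text
theta(tool) 1.5715017760680237 radial 0.24561138826646461 normal 0.0012509525024844287 z 0.12968620219192575 F tool [ -6.551  -27.3562 -13.6035] shaker [ 0.0014 -0.1606  0.1297] 15.25
```

View pics/b4z.png

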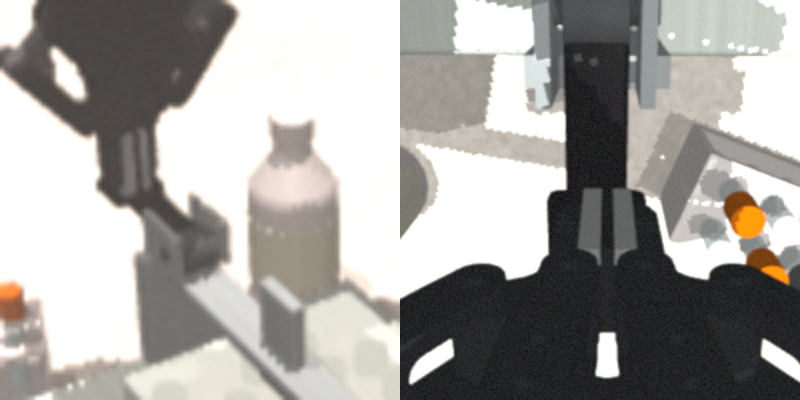

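It's stiff: the force went from 16 to 27 N with no movement. I'll lift off and check the lever.

Request:
play_rows(
  slide=[
    [0, -0.6, 0],
    [0, -1, 0],
    [0, -2, 0],
    [0, -3, 0],
    [0, -3, 0],
    [0, -3, 0],
    [-4, 0, -4],
    [-3, 0, -4],
    [0, 0, -4],
    [0, 0, -4],
    [0, 0, -2],
    [0, 0, 0],
  ],
  yaw=[0, 0, 0, 0, 0, 0, 0, 0, 0, 0, 0, 0],
  grip=[1, 1, 1, 1, 1, 1, 1, 1, 1, 1, 1, 1],
)

```text
time: 16.55
tool_pos: [0.3766, -0.0427, 0.2494]
tool_rot: [-0.439, 0.439, -0.554, 0.555]
contact_force: [0.1, -0.2, -0.1]
gripper_width: -0.004
```

```bash
python3 chk.py
python3 - <<'E'
from h import *
from plant import cams
for n,(r,c) in {'top':(170,230),'scene':(170,180)}.items():
    b=cams.grab_frame(n)['image'][r:r+160,c:c+220,::-1]
    f=1.7 if n=='top' else 1.4
    cv2.imwrite(f'pics/y_{n}.png',cv2.resize(np.clip(b*f,0,255).astype(np.uint8),None,fx=3.5,fy=3.5,interpolation=cv2.INTER_CUBIC))
for n,o in (('top',(230,170)),('scene',(180,170))):
  for e in (0,5,10):
    e=np.radians(e);q=[]
    for r in (.053,.079): q.append((proj(n,sh(0,-.1-r*np.cos(e),.147+r*np.sin(e)))-o)*3.5)
    print(n,round(np.degrees(e)),q)
E
```

```text
theta(tool) 1.5706776951910735 radial 0.18124970750812805 normal -0.17595854516158405 z 0.24942824273077913 F tool [0.144  0.097  0.1055] shaker [-0.176  -0.0962  0.2494] 16.55
top 0 [array([622.2669, 324.3248]), array([668.1004, 332.5561])]
top 5 [array([623.1464, 322.8255]), array([669.6716, 330.3618])]
top 10 [array([623.3099, 321.198 ]), array([670.1758, 327.9673])]
scene 0 [array([296.0223, 138.583 ]), array([274.969 , 118.7955])]
scene 5 [array([295.7074, 132.1839]), array([274.4203, 109.3136])]
scene 10 [array([295.7267, 126.1088]), array([274.3542, 100.2742])]
```

View pics/y_top.png

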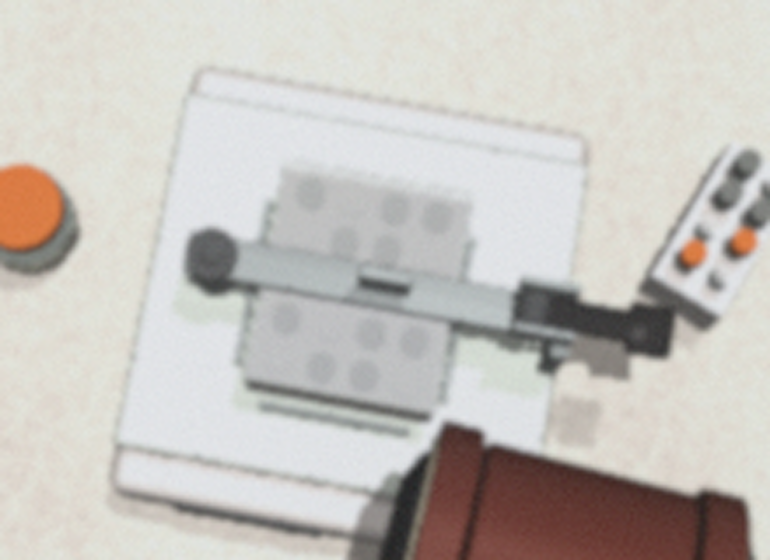

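View pics/y_scene.png

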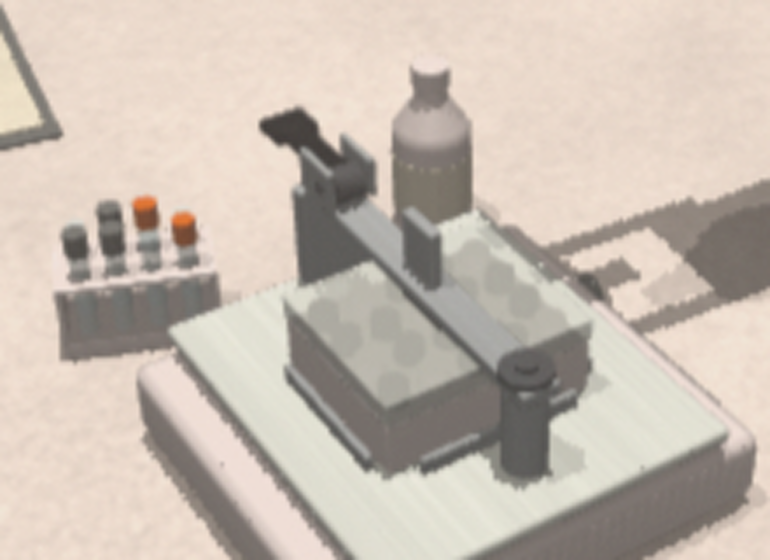

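Run:
```python
from plant import workorder,readout
print(workorder.job_done()); s=readout.state(); print(s['time'],s['contact_force'])
```

```text
the job is handed in; nothing more can be done
None
the job is handed in; nothing more can be done
```

The strap is home under the cam, the cam lever is all the way down, and the job is handed in. It took about 16.6 s of the 51 s allowed, and handing in gave no verdict.

- **Strap:** With the fingers shut, I pushed the tab round with the outside of a finger until it met its stop. The force rose from 5 to 13 N with no further movement, at a measured 1.570 rad. The tab was within about 1 mm of its calculated closed position, and the strap end sat between the cheeks.
- **Lever:** Only then did I push the lever down with the shut fingertips. It stopped moving while the force rose from 16 to 27 N. After I lifted off, it looked level in the pictures, to within about 2 degrees.
- **Surroundings:** In the last pictures the box, bottle, jar and rack were where they started. The gripper was clear of everything and the force reading was near zero.

**Disagreements:**
- **Fingertip position:** The fingertips are given as 11 mm ahead of the TCP. Two camera views put them about 25 mm behind it. A test pass over the tab without contact agreed with the pictures, so I used the measured value.
- **Sideways force:** About 14 N sideways showed up while I pressed on the lever at its stop. I did not find the cause.

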